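# Earth the test supply and hold its key switch turned

## Task

Make the test supply safe: hang the loose U-shaped earthing yoke astride the middle part of the horizontal earth bar and let go of it. Then take the flat-headed key from its stand, push it fully home into the key switch on top of the supply box, working it past the sticky pins, turn it a quarter turn clockwise (seen from above) to the stop against its return spring, and finish while still gripping the key and holding it turned. Leave the round-headed key in its stand and do not shift the tape, ring or connector lying about.

Things in the scene. Friction and masses are not known exactly. Their poses are not given: they have to be found in the camera images.
- yoke: Loose earthing yoke, about 120 g: steel strap bent to an upside-down U, standing on its legs. Origin: centre of underside, z up. Legs 5 thick (x) x 24 (y) x 60 high, 24 mm gap between them along x, open along y. Crown 34 x 24, z = 60 to 65. Flat black grip on top 10 thick (x) x 24 (y), z = 65 to 107: grasp across x above z = 70. Hangs steadily on a bar along its y.
- yoke_crown (a point): Centre of the underside of the yoke's crown, 60 mm above the yoke's origin; rests on the bar when hung. Axes as the yoke's.
- earth_bar: Earth bar, fixed: a round steel bar, 12 mm diameter, 186 mm long, along its own y, on two posts (14 mm diameter, at y = -82 and +82) over a base plate 60 x 190 x 8. Origin: centre of the underside of the plate, z up. The bar's axis is 115 mm above the bench.
- bar_mid (a point): Middle of the bar's axis, 115 mm above the bench; axes as earth_bar's (y along the bar). The yoke belongs within 65 mm of it along the bar.
- supply_box: Supply box, fixed: grey case 110 (x) x 140 (y) x 48 high; origin: centre of its underside. A round upright key switch, 62 mm diameter, stands at the centre of its top, to 84 mm above the bench.
- keyhole (a point): Centre of the key slot's mouth in the plug's flat top, 84 mm above the bench; frame turns with the plug, z up. Slot along x: about 19 (x) x 7.5 (y), 34 deep, bevelled mouth. Two sticky sprung pins stick out about 3 mm from its long sides, 12 and 22 mm down, one each side: 5 to 10 N of push passes each, slight rocking can help.
- plug (a joint): Turn of the switch's plug, rad: 0 at rest, grows clockwise seen from above, hard stop at 1.571 (a quarter turn). A spring turns it back when let go: 0.02 N m at 0, 0.08 N m at the stop. The key has about 0.1 rad of rotary play in the slot, so the hand turns a little more than the plug.
- key: Flat-headed steel key, about 50 g, upright in one of two stands. Origin: blade tip, z up to the head. Blade 16 (x) x 6 (y), rounded tip, z = 0 to 30; collar 26 x 14, z = 30 to 36; head a flat plate 30 (x) x 8 thick (y), z = 36 to 76: grasp across y above z = 38. Fits the switch either way round. In the stand the tip is 30 mm above the bench; lift straight up 32 mm or more to free it.
- key_collar (a point): Centre of the underside of the key's collar, 30 mm above its tip; lies on the keyhole's mouth when the key is fully home. Axes as the key's.
- round_key: Another key, not to be used: like the first but with a thick round disc head (26 mm diameter, axis upright). Origin: tip of its blade. It stays in its stand.
- stand_a: Fixed stand of the flat-headed key: grey block 44 x 44 x 60 high with a slot in its top along x (19 x 9 mm, 36 deep). Origin: centre of its underside.
- stand_b: Fixed stand of the round-headed key, same shape as stand_a. Origin: centre of its underside.
- tape: Bystander: roll of black tape lying flat, 64 mm across, 18 high; origin: centre of its underside.
- ring: Bystander: black retaining ring lying flat, 54 mm across, 10 high; origin: centre of its underside.
- connector: Bystander: black inline cable connector, 18 x 92 (y) x 18; origin: centre of its underside.
There are look-alikes about, which are no part of the job. Leave any green look-alike of the yoke alone. What is shaped like the key but red is not meant.

How it is judged:
By the outcome, as a careful person would: the job done as asked, in the order asked, and still so for the second after the job is handed in, while the arm keeps its last pose, push and grip.
It also fails if it takes over 67 s, if anything falls off the work surface, if the arm or the gripper's body presses on something with over 40 N, if the wrist force passes 120 N, or if a joint passes its speed limit or range.

## Robot

A 6-joint arm with a two-finger parallel gripper is mounted at the origin on the work surface; the furniture and walls round the work are solid. World frame = base frame: x ahead of the robot, y to its left, z up, the work surface at z = 0. Lengths are in m, angles in degrees, forces in N, time in s.
With the tool pointing down it reaches from about 0.4 to 0.925 m from the base axis. Payload 12.5 kg.
Tool frame: the origin (TCP) lies at the very end of the fingers, on their centre line; the grasp point (between the pads) lies 19 mm behind it; z points along the fingers, y is the line along which they close (so a half turn about z gives the same grasp; the last joint's range is limited). The gripper opens to 95 mm and grips with 3 to 60 N. Pads are 20 mm wide; open, the fingers measure 119 mm over their backs; the gripper's body (75 mm by 180 mm) begins 59 mm behind the grasp point.
Start: joints at [69.981, 28.126, 89.318, -0, 62.55, -6.05], TCP at [0.151, 0.607, 0.215] pointing down, gripper open.
Joint ranges: [-177.58, 177.58], [-47.91, 125.51], [2.72, 160], [-65.01, 245.01], [3.68, 167.84], [-153.87, 153.87]. Speed limits (degrees/s): [127.2, 127.2, 159.86, 180, 180, 180].

## Interface

Orientations are given as a 3x3 rotation matrix whose columns are the frame's x, y, z axes.
In Python, from bench import env gives the robot as it stands.
- The arm moves only by the tool move_arm, never from a script. Its arguments are lists of equal length, an entry for each row: "claw": the opening, from 0 (shut) to 1 (fully open); "linear": the shift along the tool's x, y, z in m, a list of three; "delta_rot": the turn, a rotation vector about the tool's x, y, z in rad, a list of three. In form: {"claw": [claw, ...], "linear": [[dx, dy, dz], ...], "delta_rot": [[wx, wy, wz], ...]}. A call has 1 to 8 rows; each row is the pose to reach, as a shift and turn from the pose commanded when the call began, along the tool's axes at that moment; what a row does not reach only later rows make up. A row lasts 1/10 s, in which the tool goes at most 50 mm and 8.59 degrees, less where a joint would pass 70% of its speed; a pose out of reach is approached as far as the arm can. A call with a gripper value outside its range is refused whole. The fingers move at their own pace and stop on an object; the grip force is fixed at half the most. Time passes only in rows, so rows that repeat a pose let the fingers close. It gives the time, the measured TCP pose, the force, the opening and the grip force at its end, in the units of the state.
- env.observe(): the state, without advancing time (a new reading comes with each control period).
- env.snapshot(name): name is "scene" or "top" or "wrist"; returns a dict with "color" (384x512x3 uint8, blue, green, red), "camera_matrix" (3x3 intrinsics, pixels), "pose" (4x4, takes a point from camera to world coordinates); the wrist camera has in their place "hand_eye" (4x4, takes a point from camera to tool coordinates, whose origin is the TCP and whose axes are the flange's). Camera axes: x right, y down, z forward; pixel columns grow to the right and rows downward; lengths in m; the calibration is good to about 2 mm. A picture is of the moment at which its call begins: read the wrist's pose just before it. There is no depth.
- env.job_done(): hands the job in; it is judged then, once.
The state is a dict: "t": time; "joints": joint angles; "joint_velocities": joint speeds; "tau": joint torques, N m; "tcp_pos": TCP position; "orientation": TCP orientation; "ft_force": force on the tool from outside, world axes, zero at the start; "wrist_torque": the same for the moment, N m; "width": finger opening in m; "grasp_force": force on a finger pad.
Only numpy, scipy, OpenCV 4.12 (cv2) and the standard library are available. Lean on these libraries where they do the work, as an engineer would, in place of code of your own. Each camera call takes 0.05 s, during which the arm holds its last target. There are 200 camera calls.

## Working session

There is one attempt and no reset: what is moved stays moved. The work goes in short steps, Python scripts to look and compute and a tool call to move; the robot and the scene stay as the last step left them, time stands still between calls to the robot, and variables do not carry over. Pictures are saved under pics/ and viewed, at most 11 in all, crops included, and the job is handed in when it is done.

Besides the shell and the picture viewer there is one more tool, called after "Request:" as a command line: name --argument value ..., lists and objects as JSON in quotes. move_arm: Moves the arm, as the interface text tells. Its arguments: {"type":"object","properties":{"claw":{"type":"array"},"linear":{"type":"array"},"delta_rot":{"type":"array"}},"required":["claw","linear","delta_rot"]}

```bash
mkdir -p pics; ls; python3 - <<'E'
from bench import env
import cv2,numpy as np,pickle
s=env.observe();print({k:np.round(v,3) for k,v in s.items()})
d={}
for n in("scene","top"):
    d[n]=env.snapshot(n);cv2.imwrite(f'pics/{n}0.png',cv2.resize(d[n]['color'],(800,600),interpolation=cv2.INTER_CUBIC))
    print(n,d[n]['camera_matrix'],np.round(d[n]['pose'],3))
pickle.dump(d,open('d0.pkl','wb'))
E
```

```text
pics
{'t': np.float64(0.0), 'joints': array([ 6.9979e+01,  2.8164e+01,  8.9350e+01,  2.0000e-03,  6.2550e+01,
       -6.0500e+00]), 'joint_velocities': array([ 0.038, -0.137, -0.013,  0.039,  0.11 ,  0.01 ]), 'tau': array([-1.0000e-03, -6.1264e+01, -2.5817e+01,  6.9000e-02,  4.8000e-02,
       -0.0000e+00]), 'tcp_pos': array([0.151, 0.606, 0.214]), 'orientation': array([[-0.97 ,  0.241, -0.   ],
       [ 0.241,  0.97 , -0.001],
       [ 0.   , -0.001, -1.   ]]), 'ft_force': array([0.38 , 0.506, 0.085]), 'wrist_torque': array([ 0.028,  0.014, -0.019]), 'grasp_force': np.float64(0.0), 'width': np.float64(0.095)}
scene [[422.60395394   0.         254.01418593]
 [  0.         422.60395394 187.72182146]
 [  0.           0.           1.        ]] [[ 0.919 -0.306  0.248  0.304]
 [-0.393 -0.687  0.611 -0.511]
 [-0.017 -0.659 -0.752  0.751]
 [ 0.     0.     0.     1.   ]]
top [[447.71841688   0.         253.92874473]
 [  0.         447.71841688 197.5282948 ]
 [  0.           0.           1.        ]] [[-0.01  -0.999  0.044  0.477]
 [-0.999  0.011  0.032 -0.007]
 [-0.033 -0.044 -0.998  1.029]
 [ 0.     0.     0.     1.   ]]
```

View pics/scene0.png

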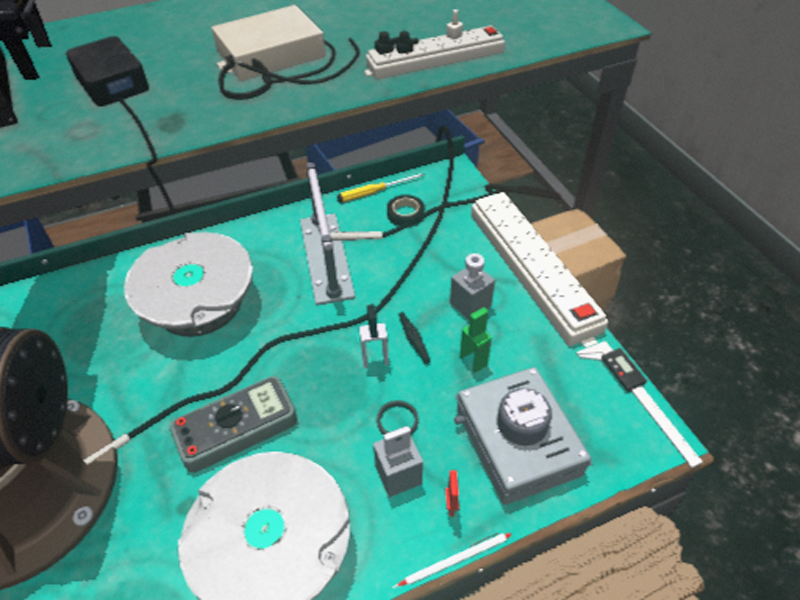

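View pics/top0.png

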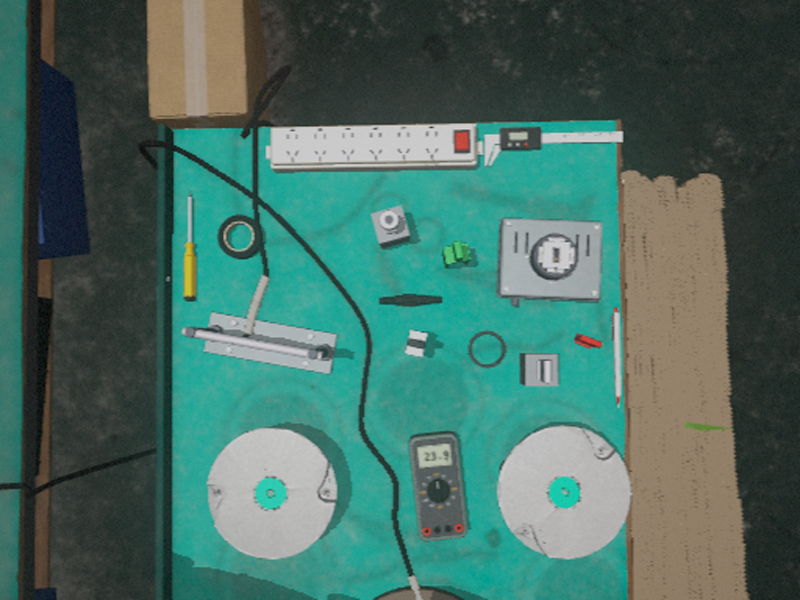

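Candidates: 
- **Yoke:** white and black U at scene (375,340) / top (418,343). The green one at scene (478,340) is the look-alike.
- **Key:** flat-headed in the near stand at scene (397,440) / top (541,370). The round-headed one at scene (473,275) and the red one at scene (453,492) are not meant.
- **Bar:** scene (320,215) / top (260,340). 
- **Box:** scene (525,430) / top (550,258).

I'll check these in one close crop.

```bash
cat > h.py <<'E'
import numpy as np,cv2,pickle
def ray(d,uv):
    uv=np.array(uv,float);K=d['camera_matrix'];P=d['pose']
    r=P[:3,:3]@np.linalg.solve(K,[uv[0],uv[1],1]);return P[:3,3],r
def atz(d,uv,z):
    o,r=ray(d,uv);return o+r*(z-o[2])/r[2]
def proj(d,X):
    P=np.linalg.inv(d['pose']);c=(np.atleast_2d(X)@P[:3,:3].T+P[:3,3])@d['camera_matrix'].T
    return c[:,:2]/c[:,2:]
def tile(img,u0,v0,w,h,s):
    t=cv2.resize(img[v0:v0+h,u0:u0+w],None,fx=s,fy=s,interpolation=cv2.INTER_CUBIC)
    for k in range(0,w,10): cv2.line(t,(int(k*s),0),(int(k*s),8 if k%20 else 16),(0,0,255),1)
    for k in range(0,h,10): cv2.line(t,(0,int(k*s)),(8 if k%20 else 16,int(k*s)),(0,0,255),1)
    cv2.putText(t,f'{u0},{v0}',(18,30),0,.45,(255,0,255),1);return t
E
python3 - <<'E'
from h import *
d=pickle.load(open('d0.pkl','rb'));T=d['top']['color'];S=d['scene']['color']
a=np.hstack([tile(T,247,205,40,30,6.6),tile(T,326,222,40,30,6.6),tile(T,332,145,40,30,6.6)])
b=np.hstack([tile(S,220,190,40,50,6.6)[:330],tile(S,235,265,40,50,6.6)[:330],tile(S,315,240,40,50,6.6)[:330]])
m=np.vstack([a,b]);print(m.shape);cv2.imwrite('pics/c1.png',m)
cv2.imwrite('pics/c2.png',np.vstack([tile(T,115,190,110,55,7)[:, :770],tile(S,190,95,110,28,7)[:210,:770]]))
E
```

```text
(528, 792, 3)
```

View pics/c1.png

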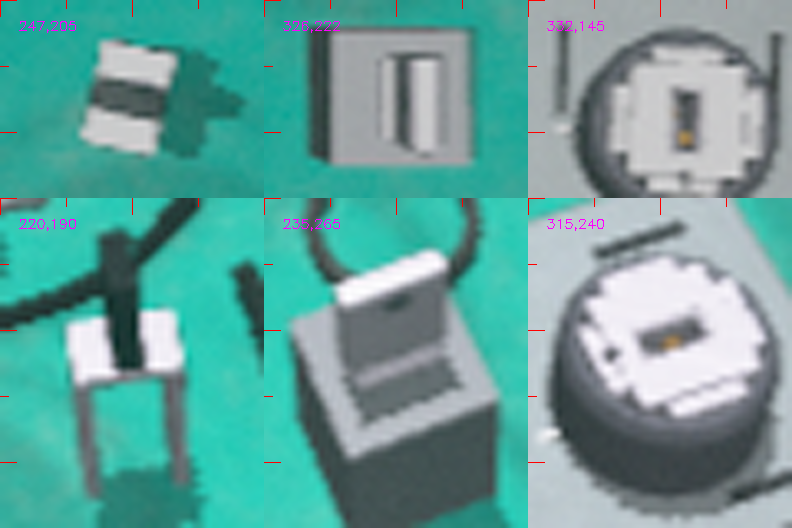

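View pics/c2.png

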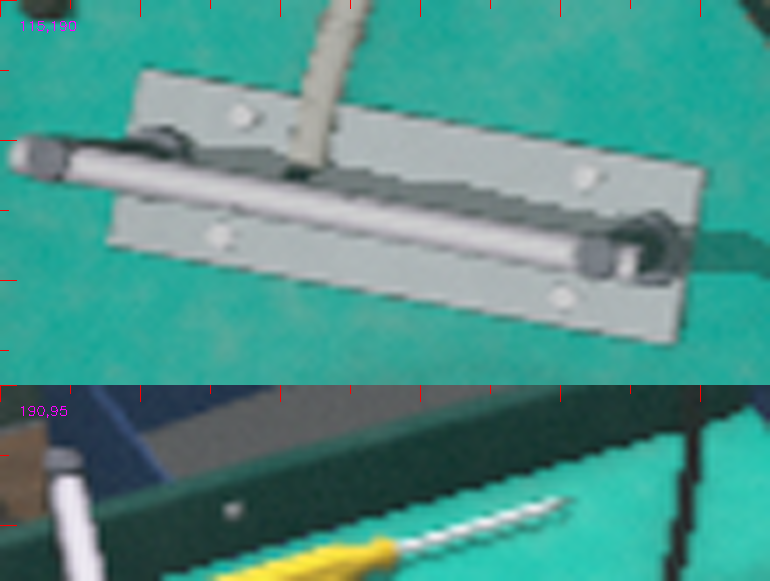

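```bash
python3 - <<'E'
from h import *
d=pickle.load(open('d0.pkl','rb'));T=d['top'];S=d['scene']
def P(d,u0,v0,t,s,z): return atz(d,[u0+(t[0]+.5)/s-.5,v0+(t[1]+.5)/s-.5],z)
def show(n,pts): 
    p=np.array(pts);print(n,np.round(p*1000,1).tolist(),'mean',np.round(p.mean(0)*1000,1))
show('crown',[P(T,247,205,t,6.6,.065) for t in[(105,40),(178,52),(155,155),(80,140)]])
a=P(T,247,205,(142,46),6.6,.065);b=P(T,247,205,(117,147),6.6,.065);print('yoke x deg',np.degrees(np.arctan2(*(a-b)[1::-1])))
show('keyhead T',[P(T,326,222,(t[0]-264,t[1]),6.6,.106) for t in[(412,56),(440,56),(440,152),(412,152)]])
show('standtop T',[P(T,326,222,(t[0]-264,t[1]),6.6,.06) for t in[(330,30),(470,30),(470,163),(330,163)]])
show('slot T',[P(T,332,145,(t[0]-528,t[1]),6.6,.084) for t in[(672,92),(697,92),(697,150),(672,150)]])
show('bar posts T',[P(T,115,190,t,7,.118) for t in[(48,159),(597,257)]])
show('plate T',[P(T,115,190,t,7,.008) for t in[(145,70),(707,170),(677,345),(107,243)]])
show('keyhead S',[P(S,235,265,(t[0]-264,t[1]-198),6.6,.106) for t in[(335,292),(437,250),(447,265),(343,307)]])
show('slot S',[P(S,315,240,(t[0]-528,t[1]-198),6.6,.084) for t in[(637,338),(700,316),(706,332),(642,354)]])
show('crown S',[P(S,220,190,(t[0],t[1]-198),6.6,.065) for t in[(66,322),(178,311),(184,367),(74,383)]])
show('barmid',[P(S,0,0,t,1.5625,.118) for t in[(312,166),(331,242)]])
E
```

```text
crown [[491.8, 5.8, 65.0], [487.7, -17.9, 65.0], [454.3, -10.0, 65.0], [459.3, 14.3, 65.0]] mean [473.3  -2.   65. ]
yoke x deg -14.54030190790026
keyhead T [[449.7, -169.0, 106.0], [449.6, -177.7, 106.0], [420.0, -177.1, 106.0], [420.1, -168.5, 106.0]] mean [ 434.9 -173.1  106. ]
standtop T [[457.0, -150.8, 60.0], [456.6, -196.0, 60.0], [413.6, -195.1, 60.0], [413.9, -150.0, 60.0]] mean [ 435.3 -173.    60. ]
slot T [[599.3, -187.0, 84.0], [599.2, -195.0, 84.0], [580.6, -194.6, 84.0], [580.7, -186.7, 84.0]] mean [ 590.  -190.8   84. ]
bar posts T [[490.6, 294.9, 118.0], [460.4, 133.2, 118.0]] mean [475.5 214.  118. ]
plate T [[521.2, 299.2, 8.0], [486.4, 113.9, 8.0], [429.5, 124.1, 8.0], [464.4, 311.7, 8.0]] mean [475.4 212.2   8. ]
keyhead S [[421.3, -171.7, 106.0], [450.4, -171.1, 106.0], [451.0, -176.2, 106.0], [421.5, -176.5, 106.0]] mean [ 436.  -173.9  106. ]
slot S [[581.9, -188.9, 84.0], [601.3, -189.8, 84.0], [600.2, -194.9, 84.0], [580.6, -193.9, 84.0]] mean [ 591.  -191.9   84. ]
crown S [[461.0, 13.9, 65.0], [494.9, 3.8, 65.0], [488.1, -17.5, 65.0], [454.7, -9.5, 65.0]] mean [474.7  -2.3  65. ]
barmid [[495.2, 296.0, 118.0], [466.3, 126.0, 118.0]] mean [480.7 211.  118. ]
```

The crop confirms the choices: plain and black yoke, and flat-headed grey key at (391,279) in the crop. The top and scene cameras agree to 1–2 mm, apart from about 5 mm in x at the bar. Next I'll hover over the yoke.

```bash
cat > go.py <<'E'
import sys,numpy as np
from scipy.spatial.transform import Rotation as Q
from bench import env
def go(x,y,z,yaw):   # world mm, yaw of tool y in deg, tool down
    s=env.observe();R=np.array(s['orientation']);a=np.radians(yaw)
    Y=np.array([np.cos(a),np.sin(a),0]);Z=np.array([0,0,-1.]);T=np.c_[np.cross(Y,Z),Y,Z]
    print('t',round(s['t'],2),'pos',np.round(np.array(s['tcp_pos'])*1e3,1),'yaw',round(np.degrees(np.arctan2(R[1,1],R[0,1])),2),'j',np.round(s['joints'],1),'F',np.round(s['ft_force'],1),'w',round(s['width'],4),'g',s['grasp_force'])
    print('lin',np.round(R.T@(np.array([x,y,z])/1e3-s['tcp_pos']),4).tolist(),'rot',np.round(Q.from_matrix(R.T@T).as_rotvec(),4).tolist())
if __name__=='__main__': go(*map(float,sys.argv[1:5]))
E
python3 go.py 474 -2 215 -15
```

```text
t 0.1 pos [150.8 606.3 214.1] yaw 76.03 j [70.  28.2 89.3  0.  62.5 -6. ] F [-0.1  0.3  0.8] w 0.095 g 0.0
lin [-0.4605, -0.5123, -0.0004] rot [-0.0009, 0.0007, 1.5888]
```

Request:
move_arm --claw '[1,1,1,1,1,1,1,1]' --linear '[[-0.015,-0.017,0],[-0.045,-0.05,0],[-0.075,-0.084,0],[-0.107,-0.119,0],[-0.138,-0.154,0],[-0.17,-0.189,0],[-0.2,-0.222,0],[-0.23,-0.256,0]]' --delta_rot '[[0,0,0.06],[0,0,0.18],[0,0,0.3],[0,0,0.42],[0,0,0.54],[0,0,0.66],[0,0,0.78],[0,0,0.9]]'

```text
t: 0.9
tcp_pos: [0.3127, 0.3009, 0.2146]
orientation: [[-0.41, 0.912, 0.0], [0.912, 0.41, 0.0], [0.0, 0.0, -1.0]]
ft_force: [0.9, 0.5, 0.3]
width: 0.0955
grasp_force: 0.0
```

```bash
python3 go.py 474 -2 215 -15
```

```text
t 0.9 pos [312.7 300.9 214.6] yaw 24.19 j [ 35.2  12.6 114.7   0.   52.8  11. ] F [0.9 0.5 0.3] w 0.0955 g 0.0
lin [-0.3424, 0.023, -0.0004] rot [0.0001, -0.0001, 0.684]
```

Request:
move_arm --claw '[1,1,1,1,1,1,1,1]' --linear '[[-0.05,0.003,0],[-0.098,0.007,0],[-0.147,0.01,0],[-0.196,0.013,0],[-0.245,0.016,0],[-0.294,0.02,0],[-0.33,0.022,0],[-0.342,0.023,0]]' --delta_rot '[[0,0,0.1],[0,0,0.2],[0,0,0.3],[0,0,0.4],[0,0,0.5],[0,0,0.6],[0,0,0.66],[0,0,0.684]]'

```text
t: 1.7
tcp_pos: [0.476, -0.0019, 0.2143]
orientation: [[0.259, 0.966, 0.0], [0.966, -0.259, -0.0], [-0.0, 0.0, -1.0]]
ft_force: [-0.1, 1.0, 0.2]
width: 0.0949
grasp_force: 0.0
```

```bash
python3 go.py 474 -2 74 -15; python3 - <<'E'
from h import *
from bench import env
s=env.observe();w=env.snapshot('wrist')
T=np.eye(4);T[:3,:3]=s['orientation'];T[:3,3]=s['tcp_pos']
w['pose']=T@w['hand_eye'];print(np.round(w['hand_eye'],3).tolist())
pickle.dump(w,open('w1.pkl','wb'))
im=cv2.resize(w['color'],None,fx=1.5625,fy=1.5625,interpolation=cv2.INTER_CUBIC)
# predicted yoke crown/grip corners
c,sn=np.cos(np.radians(-15)),np.sin(np.radians(-15))
for (hx,hy,z,col) in[(17,12,65,(0,0,255)),(5,12,107,(255,0,255))]:
    X=[[474+c*a*hx-sn*b*hy,-2+sn*a*hx+c*b*hy,z] for a,b in[(1,1),(1,-1),(-1,-1),(-1,1)]]
    p=(proj(w,np.array(X)/1e3)+.5)*1.5625-.5;print(p.round())
    cv2.polylines(im,[p.astype(int)],True,col,1)
cv2.imwrite('pics/w1.png',im)
E
```

```text
t 1.7 pos [476.   -1.9 214.3] yaw -15.01 j [ -8.2  16.1 109.6  -0.   54.4   6.8] F [-0.1  1.   0.2] w 0.0949 g 0.0
lin [-0.0006, -0.0019, 0.1403] rot [0.0, 0.0001, -0.0002]
[[0.001, -0.961, -0.275, 0.078], [1.0, 0.001, 0.0, -0.0], [0.0, -0.275, 0.961, -0.169], [0.0, 0.0, 0.0, 1.0]]
[[427. 255.]
 [426. 293.]
 [372. 293.]
 [372. 255.]]
[[408. 271.]
 [408. 314.]
 [390. 314.]
 [389. 271.]]
```

View pics/w1.png

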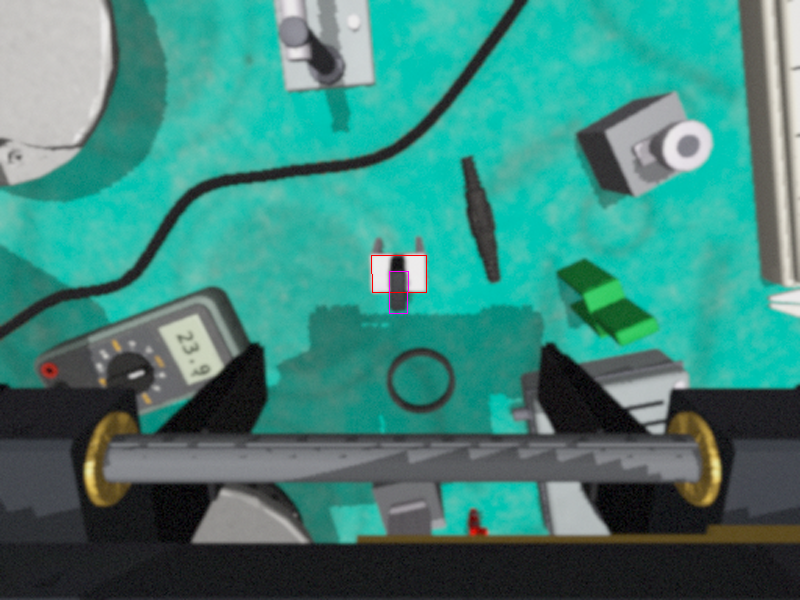

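The overlay lands on the yoke's crown at (399,274), so the pose is good. I'll part-close the gripper and descend.

Request:
move_arm --claw '[0.4,0.4,0.4,0.4,0.4,0.4,0.4,0.4]' --linear '[[0,-0.002,0.01],[0,-0.002,0.035],[0,-0.002,0.06],[0,-0.002,0.085],[0,-0.002,0.11],[0,-0.002,0.13],[0,-0.002,0.14],[0,-0.002,0.14]]' --delta_rot '[[0,0,0],[0,0,0],[0,0,0],[0,0,0],[0,0,0],[0,0,0],[0,0,0],[0,0,0]]'

```text
t: 2.55
tcp_pos: [0.4718, 0.0025, 0.0736]
orientation: [[0.252, 0.968, -0.003], [0.968, -0.252, 0.0], [-0.0, -0.003, -1.0]]
ft_force: [-0.0, -0.5, 0.5]
width: 0.0396
grasp_force: 0.0
```

Request:
move_arm --claw '[0,0,0,0,0,0,0,0]' --linear '[[0,0,0],[0,0,0],[0,0,0],[0,0,0],[0,0,0],[0,0,0],[0,0,0],[0,0,0]]' --delta_rot '[[0,0,0],[0,0,0],[0,0,0],[0,0,0],[0,0,0],[0,0,0],[0,0,0],[0,0,0]]'

```text
t: 3.35
tcp_pos: [0.4731, 0.0013, 0.075]
orientation: [[0.254, 0.967, 0.001], [0.967, -0.254, -0.0], [0.0, 0.001, -1.0]]
ft_force: [-0.1, 0.7, 5.8]
width: 0.0097
grasp_force: 30.0
```

```bash
python3 go.py 474 -2 220 -15
```

```text
t 3.35 pos [473.1   1.3  75. ] yaw -14.73 j [ -7.9  28.3 118.3   0.   33.4   6.9] F [-0.1  0.7  5.8] w 0.0097 g 29.99901294708252
lin [-0.0029, 0.0018, -0.145] rot [0.0007, -0.0002, 0.0047]
```

Request:
move_arm --claw '[0,0,0,0,0,0,0,0]' --linear '[[0,0,-0.006],[0,0,-0.02],[0,0,-0.045],[0,0,-0.075],[0,0,-0.105],[0,0,-0.13],[0,0,-0.148],[0,0,-0.152]]' --delta_rot '[[0,0,0],[0,0,0],[0,0,0],[0,0,0],[0,0,0],[0,0,0],[0,0,0],[0,0,0]]'

```text
t: 4.15
tcp_pos: [0.4733, 0.0013, 0.2285]
orientation: [[0.254, 0.967, 0.003], [0.967, -0.254, -0.0], [0.0, 0.003, -1.0]]
ft_force: [-0.6, -0.1, -1.7]
width: 0.0099
grasp_force: 30.0
```

```bash
python3 go.py 475.5 213 225 -10.5
```

```text
t 4.15 pos [473.3   1.3 228.5] yaw -14.72 j [ -7.9  14.8 108.9   0.   56.2   6.9] F [-0.6 -0.1 -1.7] w 0.0099 g 29.993978440761566
lin [0.2053, -0.0517, 0.0035] rot [0.0031, -0.0003, -0.0737]
```

Request:
move_arm --claw '[0,0,0,0,0,0,0,0]' --linear '[[0.012,-0.003,0],[0.042,-0.01,0],[0.08,-0.02,0],[0.12,-0.03,0],[0.155,-0.039,0],[0.185,-0.047,0],[0.2,-0.051,0],[0.205,-0.052,0]]' --delta_rot '[[0,0,-0.005],[0,0,-0.015],[0,0,-0.03],[0,0,-0.045],[0,0,-0.055],[0,0,-0.065],[0,0,-0.072],[0,0,-0.074]]'

```text
t: 4.95
tcp_pos: [0.474, 0.2142, 0.2255]
orientation: [[0.18, 0.984, -0.002], [0.984, -0.18, -0.0], [-0.001, -0.002, -1.0]]
ft_force: [0.2, -0.4, -1.2]
width: 0.0099
grasp_force: 30.0
```

Request:
move_arm --claw '[0,0]' --linear '[[0,0,0],[0,0,0]]' --delta_rot '[[0,0,0],[0,0,0]]'

```text
t: 5.15
tcp_pos: [0.4747, 0.2119, 0.2263]
orientation: [[0.183, 0.983, -0.001], [0.983, -0.183, -0.0], [-0.0, -0.001, -1.0]]
ft_force: [0.9, -0.6, -1.2]
width: 0.0097
grasp_force: 30.0
```

```bash
python3 go.py 475.5 213 138 -10.5; python3 - <<'E'
from h import *
from bench import env
s=env.observe();w=env.snapshot('wrist');t=env.snapshot('scene')
T=np.eye(4);T[:3,:3]=s['orientation'];T[:3,3]=s['tcp_pos'];w['pose']=T@w['hand_eye']
pickle.dump((w,t),open('w2.pkl','wb'))
im=w['color'].copy()
b=np.array([[490.6,294.9,115],[460.4,133.2,115]])/1e3
cv2.polylines(im,[proj(w,b).astype(int)],False,(0,0,255),1)
im=cv2.resize(im[60:,:],(500,316))
cv2.polylines(t['color'],[proj(t,b).astype(int)],False,(0,0,255),1)
c=tile(t['color'],170,80,90,95,5)
im=cv2.copyMakeBorder(im,0,475-316,0,0,0);m=np.hstack([im,c])[:,:];m=cv2.resize(m,(800,int(475*800/m.shape[1])));cv2.imwrite('pics/w2.png',m)
E
```

```text
t 5.15 pos [474.7 211.9 226.3] yaw -10.53 j [ 16.8  18.9 103.   -0.   58.1  27.3] F [ 0.9 -0.6 -1.2] w 0.0097 g 29.994113445281982
lin [0.0012, 0.0007, 0.0883] rot [-0.0005, 0.0004, -0.0005]
```

View pics/w2.png

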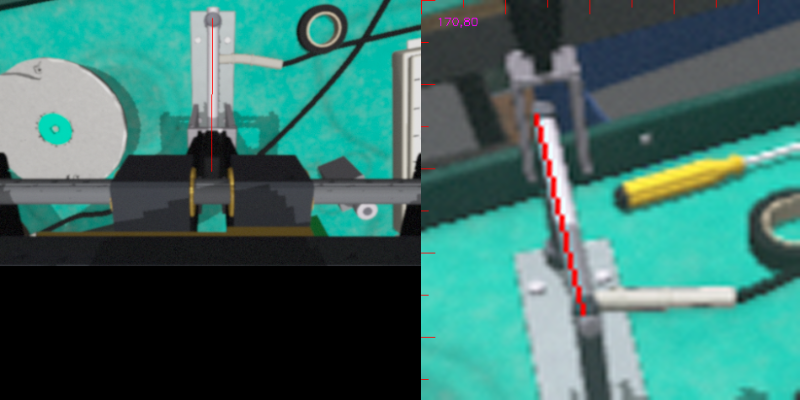

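In the wrist view the bar line at (212,90) runs midway between the legs; the scene view suggests about 1–2 mm more in x. I'll lower it in two stages.

Request:
move_arm --claw '[0,0,0,0,0,0,0,0]' --linear '[[0.001,0.001,0.005],[0.001,0.001,0.017],[0.001,0.001,0.03],[0.001,0.001,0.043],[0.001,0.001,0.056],[0.001,0.001,0.068],[0.001,0.001,0.078],[0.001,0.001,0.083]]' --delta_rot '[[0,0,0],[0,0,0],[0,0,0],[0,0,0],[0,0,0],[0,0,0],[0,0,0],[0,0,0]]'

```text
t: 6.05
tcp_pos: [0.4756, 0.2134, 0.1424]
orientation: [[0.182, 0.983, -0.001], [0.983, -0.182, -0.0], [-0.001, -0.001, -1.0]]
ft_force: [-0.1, 0.2, -1.4]
width: 0.0098
grasp_force: 30.0
```

Request:
move_arm --claw '[0,0,0,0,0]' --linear '[[0,0,0.002],[0,0,0.004],[0,0,0.006],[0,0,0.0065],[0,0,0.0065]]' --delta_rot '[[0,0,0],[0,0,0],[0,0,0],[0,0,0],[0,0,0]]'

```text
t: 6.55
tcp_pos: [0.4759, 0.2137, 0.1373]
orientation: [[0.182, 0.983, 0.0], [0.983, -0.182, 0.0], [0.0, 0.0, -1.0]]
ft_force: [-0.4, -0.3, -0.8]
width: 0.0099
grasp_force: 30.0
```

Request:
move_arm --claw '[0,0,0,0]' --linear '[[0,0,0.001],[0,0,0.002],[0,0,0.003],[0,0,0.003]]' --delta_rot '[[0,0,0],[0,0,0],[0,0,0],[0,0,0]]'

```text
t: 6.95
tcp_pos: [0.4761, 0.2137, 0.1357]
orientation: [[0.182, 0.983, 0.002], [0.983, -0.182, 0.0], [0.001, 0.001, -1.0]]
ft_force: [-5.4, -1.5, 19.2]
width: 0.0097
grasp_force: 30.0
```

Request:
move_arm --claw '[0,0,0.1,0.2,0.3,0.4,0.4,0.4]' --linear '[[0,0,-0.0008],[0,0,-0.0008],[0,0,-0.0008],[0,0,-0.0008],[0,0,-0.0008],[0,0,-0.0008],[0,0,-0.0008],[0,0,-0.0008]]' --delta_rot '[[0,0,0],[0,0,0],[0,0,0],[0,0,0],[0,0,0],[0,0,0],[0,0,0],[0,0,0]]'

```text
t: 7.75
tcp_pos: [0.4759, 0.2136, 0.1348]
orientation: [[0.182, 0.983, -0.0], [0.983, -0.182, 0.0], [0.0, -0.0, -1.0]]
ft_force: [0.3, 0.3, 0.3]
width: 0.0375
grasp_force: 0.0
```

Request:
move_arm --claw '[0.4,0.4,0.4,0.4,0.4,0.4,0.4,0.4]' --linear '[[0,0,-0.005],[0,0,-0.015],[0,0,-0.03],[0,0,-0.05],[0,0,-0.07],[0,0,-0.085],[0,0,-0.095],[0,0,-0.1]]' --delta_rot '[[0,0,0],[0,0,0],[0,0,0],[0,0,0],[0,0,0],[0,0,0],[0,0,0],[0,0,0]]'

```text
t: 8.55
tcp_pos: [0.476, 0.2137, 0.2362]
orientation: [[0.182, 0.983, 0.002], [0.983, -0.182, 0.001], [0.001, 0.001, -1.0]]
ft_force: [-0.1, 0.0, 0.1]
width: 0.0381
grasp_force: 0.0
```

```bash
python3 go.py 435.5 -173.5 235 89; python3 - <<'E'
from h import *
from bench import env
t=env.snapshot('scene');cv2.imwrite('pics/s3.png',tile(t['color'],170,80,100,100,5))
E
```

```text
t 8.55 pos [476.  213.7 236.2] yaw -10.48 j [ 16.9  18.4 102.1   0.   59.4  27.4] F [-0.1  0.   0.1] w 0.0381 g 0.0
lin [-0.3881, 0.0306, 0.0009] rot [0.0017, 0.0006, -1.7363]
```

View pics/s3.png

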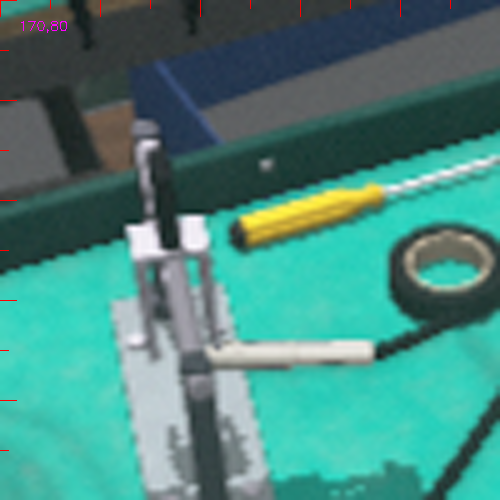

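The yoke hangs astride the bar, crown at (170,240) in the crop, legs both sides. On to the key.

Request:
move_arm --claw '[0.4,0.4,0.4,0.4,0.4,0.4,0.4,0.4]' --linear '[[-0.012,0.001,0],[-0.035,0.003,0],[-0.06,0.005,0],[-0.085,0.007,0],[-0.11,0.009,0],[-0.135,0.011,0],[-0.16,0.013,0],[-0.185,0.015,0]]' --delta_rot '[[0,0,-0.05],[0,0,-0.15],[0,0,-0.25],[0,0,-0.36],[0,0,-0.47],[0,0,-0.58],[0,0,-0.69],[0,0,-0.8]]'

```text
t: 9.4
tcp_pos: [0.4565, 0.028, 0.2344]
orientation: [[-0.582, 0.813, -0.001], [0.813, 0.582, 0.0], [0.001, -0.001, -1.0]]
ft_force: [0.3, 0.0, 0.8]
width: 0.0381
grasp_force: 0.0
```

```bash
python3 go.py 435.5 -173.5 235 89
```

```text
t 9.4 pos [456.5  28.  234.4] yaw 35.61 j [ -4.8  13.1 110.2   0.   56.7 -40.4] F [0.3 0.  0.8] w 0.0381 g 0.0
lin [-0.1516, -0.1344, -0.0006] rot [-0.0003, -0.001, -0.9318]
```

Request:
move_arm --claw '[0.4,0.4,0.4,0.4,0.4,0.4,0.4,0.4]' --linear '[[-0.02,-0.018,0],[-0.042,-0.037,0],[-0.064,-0.057,0],[-0.086,-0.076,0],[-0.108,-0.096,0],[-0.13,-0.115,0],[-0.145,-0.129,0],[-0.152,-0.134,0]]' --delta_rot '[[0,0,-0.12],[0,0,-0.24],[0,0,-0.36],[0,0,-0.49],[0,0,-0.62],[0,0,-0.75],[0,0,-0.87],[0,0,-0.932]]'

```text
t: 10.2
tcp_pos: [0.4351, -0.1741, 0.2343]
orientation: [[-1.0, 0.019, -0.001], [0.019, 1.0, 0.0], [0.001, 0.0, -1.0]]
ft_force: [0.9, -0.3, -0.3]
width: 0.038
grasp_force: 0.0
```

Request:
move_arm --claw '[0.4,0.4]' --linear '[[0,0,0],[0,0,0]]' --delta_rot '[[0,0,0],[0,0,0]]'

```text
t: 10.4
tcp_pos: [0.4354, -0.1722, 0.2345]
orientation: [[-1.0, 0.024, -0.001], [0.024, 1.0, 0.001], [0.001, 0.001, -1.0]]
ft_force: [-0.3, -0.5, -0.1]
width: 0.0383
grasp_force: 0.0
```

```bash
python3 go.py 435.5 -173.5 72 89; python3 - <<'E'
from h import *
from bench import env
s=env.observe();w=env.snapshot('wrist')
T=np.eye(4);T[:3,:3]=s['orientation'];T[:3,3]=s['tcp_pos'];w['pose']=T@w['hand_eye']
pickle.dump(w,open('w3.pkl','wb'))
im=cv2.resize(w['color'],None,fx=3,fy=3,interpolation=cv2.INTER_CUBIC)
def box(cx,cy,hx,hy,z,yaw,col):
    c,sn=np.cos(np.radians(yaw)),np.sin(np.radians(yaw))
    X=[[cx+c*a*hx-sn*b*hy,cy+sn*a*hx+c*b*hy,z] for a,b in[(1,1),(1,-1),(-1,-1),(-1,1)]]
    p=(proj(w,np.array(X)/1e3)+.5)*3-.5;print(p.round().tolist());cv2.polylines(im,[(p*8).astype(int)],True,col,1,cv2.LINE_AA,3);return p
p=box(435.5,-173.5,15,4,106,-1,(0,0,255));box(435.5,-173.5,22,22,60,-1,(255,0,255));q=box(590.5,-191.3,9.5,3.75,84,-1,(0,255,0))
c=((p.mean(0)+q.mean(0))/2).astype(int);x0=max(0,min(c[0]-400,im.shape[1]-800));y0=max(0,min(c[1]-300,im.shape[0]-600));print(x0,y0)
cv2.imwrite('pics/w3.png',im[y0:y0+600,x0:x0+800])
E
```

```text
t 10.4 pos [ 435.4 -172.2  234.5] yaw 88.61 j [ -29.7   14.   108.9    0.    57.1 -118.3] F [-0.3 -0.5 -0.1] w 0.0383 g 0.0
lin [-0.0003, -0.0014, 0.1625] rot [0.0006, -0.0008, -0.0067]
[[780.0, 587.0], [753.0, 588.0], [752.0, 492.0], [779.0, 492.0]]
[[830.0, 567.0], [705.0, 568.0], [702.0, 444.0], [831.0, 443.0]]
[[739.0, 959.0], [719.0, 959.0], [718.0, 914.0], [738.0, 914.0]]
347 437
```

View pics/w3.png

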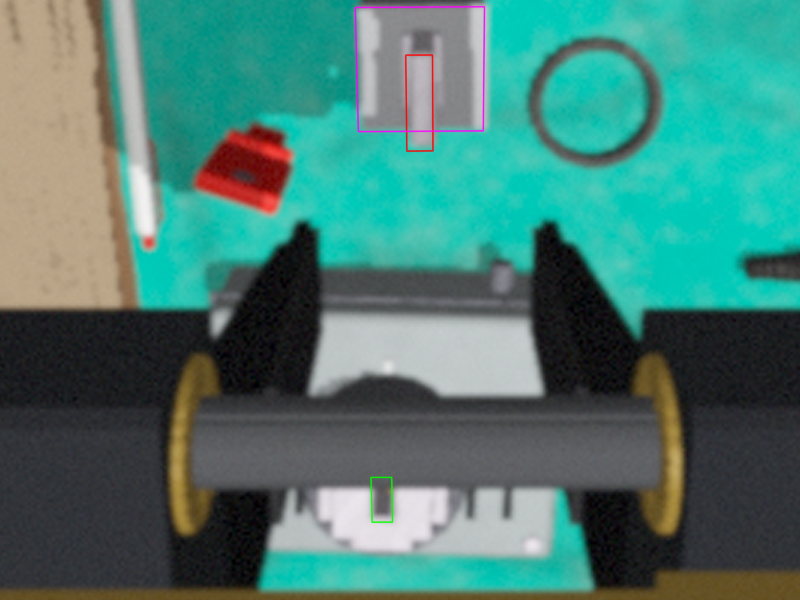

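Overlays match: key head at (420,100), stand around (420,68), slot in the switch at (382,500). Descending on the key.

Request:
move_arm --claw '[0.4,0.4,0.4,0.4,0.4,0.4,0.4,0.4]' --linear '[[0,-0.001,0.01],[0,-0.001,0.04],[0,-0.001,0.07],[0,-0.001,0.1],[0,-0.001,0.125],[0,-0.001,0.145],[0,-0.001,0.158],[0,-0.001,0.162]]' --delta_rot '[[0,0,0],[0,0,0],[0,0,0],[0,0,0],[0,0,0],[0,0,0],[0,0,0],[0,0,0]]'

```text
t: 11.25
tcp_pos: [0.4349, -0.1726, 0.0712]
orientation: [[-1.0, 0.022, -0.002], [0.022, 1.0, 0.001], [0.002, 0.001, -1.0]]
ft_force: [-0.5, 0.4, -0.1]
width: 0.0382
grasp_force: 0.0
```

Request:
move_arm --claw '[0.3,0.2,0.15,0.1,0.05,0,0,0]' --linear '[[0,0,0],[0,0,0],[0,0,0],[0,0,0],[0,0,0],[0,0,0],[0,0,0],[0,0,0]]' --delta_rot '[[0,0,0],[0,0,0],[0,0,0],[0,0,0],[0,0,0],[0,0,0],[0,0,0],[0,0,0]]'

```text
t: 12.05
tcp_pos: [0.4358, -0.1736, 0.0733]
orientation: [[-1.0, 0.022, 0.001], [0.022, 1.0, -0.0], [-0.001, -0.0, -1.0]]
ft_force: [0.3, 0.4, 6.0]
width: 0.0081
grasp_force: 30.0
```

```bash
python3 go.py 435.5 -173.5 175 89
```

```text
t 12.05 pos [ 435.8 -173.6   73.3] yaw 88.75 j [ -29.8   28.2  118.9    0.    32.8 -118.6] F [0.3 0.4 6. ] w 0.0081 g 30.00103533267975
lin [0.0002, 0.0001, -0.1017] rot [-0.0002, 0.0007, -0.0044]
```

Request:
move_arm --claw '[0,0,0,0,0,0,0,0]' --linear '[[0,0,-0.004],[0,0,-0.014],[0,0,-0.026],[0,0,-0.04],[0,0,-0.054],[0,0,-0.068],[0,0,-0.078],[0,0,-0.082]]' --delta_rot '[[0,0,0],[0,0,0],[0,0,0],[0,0,0],[0,0,0],[0,0,0],[0,0,0],[0,0,0]]'

```text
t: 12.85
tcp_pos: [0.4358, -0.1737, 0.1561]
orientation: [[-1.0, 0.022, 0.001], [0.022, 1.0, -0.001], [-0.001, -0.001, -1.0]]
ft_force: [0.0, -0.1, -0.4]
width: 0.0077
grasp_force: 30.0
```

```bash
python3 go.py 590.5 -191.3 155 89
```

```text
t 12.85 pos [ 435.8 -173.7  156.1] yaw 88.75 j [ -29.8   20.1  114.5    0.    45.2 -118.6] F [ 0.  -0.1 -0.4] w 0.0077 g 29.999860525131226
lin [-0.155, -0.0143, 0.0013] rot [-0.0007, 0.0014, -0.0043]
```

Request:
move_arm --claw '[0,0,0,0,0,0,0,0]' --linear '[[-0.008,-0.0007,0],[-0.03,-0.0028,0],[-0.06,-0.0055,0],[-0.09,-0.0083,0],[-0.12,-0.011,0],[-0.143,-0.013,0],[-0.153,-0.014,0],[-0.155,-0.014,0]]' --delta_rot '[[0,0,0],[0,0,0],[0,0,0],[0,0,0],[0,0,0],[0,0,0],[0,0,0],[0,0,0]]'

```text
t: 13.65
tcp_pos: [0.5907, -0.1907, 0.1538]
orientation: [[-1.0, 0.021, -0.001], [0.021, 1.0, 0.001], [0.001, 0.001, -1.0]]
ft_force: [1.0, 0.0, -0.4]
width: 0.008
grasp_force: 30.0
```

Request:
move_arm --claw '[0,0,0,0]' --linear '[[0,0,0.005],[0,0,0.015],[0,0,0.02],[0,0,0.02]]' --delta_rot '[[0,0,0],[0,0,0],[0,0,0],[0,0,0]]'

```text
t: 14.05
tcp_pos: [0.5894, -0.1908, 0.1339]
orientation: [[-1.0, 0.022, -0.002], [0.022, 1.0, 0.001], [0.002, 0.001, -1.0]]
ft_force: [-0.1, -0.1, -0.9]
width: 0.0079
grasp_force: 30.0
```

```bash
python3 go.py 590.5 -191.3 130 89; python3 - <<'E'
from h import *
from bench import env
t=env.snapshot('scene');w=env.snapshot('wrist');im=t['color'];k=6
p=(proj(t,np.array([.5905,-.1913,.093]))[0]);print(p)
c=cv2.resize(im[210:290,295:375],None,fx=6,fy=6,interpolation=cv2.INTER_CUBIC)
s=env.observe();x=np.array(s['tcp_pos'])
def box(cx,cy,hx,hy,z,yaw,col):
    cc,sn=np.cos(np.radians(yaw)),np.sin(np.radians(yaw))
    X=[[cx+cc*a*hx-sn*b*hy,cy+sn*a*hx+cc*b*hy,z] for a,b in[(1,1),(1,-1),(-1,-1),(-1,1)]]
    p=(proj(t,np.array(X)/1e3)-[295,210]+.5)*6-.5;cv2.polylines(c,[(p*8).astype(int)],True,col,1,cv2.LINE_AA,3)
box(590.5,-191.3,9.5,3.75,84,-1,(0,255,0))
box(x[0]*1e3,x[1]*1e3,8,3,x[2]*1e3-43.3,-1.25,(0,0,255));box(x[0]*1e3,x[1]*1e3,13,7,x[2]*1e3-13.3,-1.25,(255,0,255))
cv2.imwrite('pics/s4.png',c)
E
```

```text
t 14.05 pos [ 589.4 -190.8  133.9] yaw 88.73 j [ -24.    32.7   94.9    0.    52.5 -112.8] F [-0.1 -0.1 -0.9] w 0.0079 g 29.999848008155823
lin [-0.0011, -0.0005, 0.0039] rot [0.0008, -0.0016, -0.0046]
[336.53193053 257.53407033]
```

View pics/s4.png

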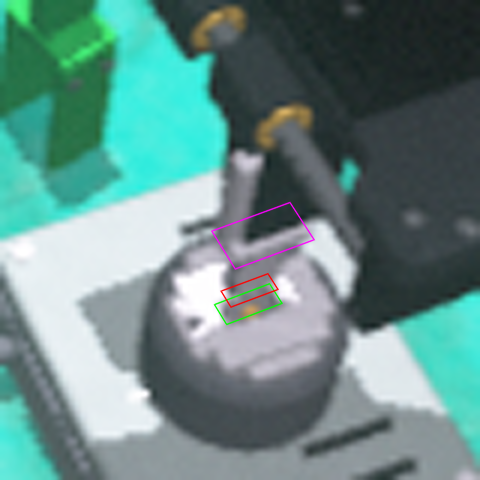

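The key is aligned just above the slot: predicted tip (249,290), slot (248,304). I'll probe down gently.

Request:
move_arm --claw '[0,0,0,0,0,0,0]' --linear '[[-0.0005,-0.0005,0.003],[-0.0005,-0.0005,0.006],[-0.0005,-0.0005,0.008],[-0.0005,-0.0005,0.01],[-0.0005,-0.0005,0.012],[-0.0005,-0.0005,0.0125],[-0.0005,-0.0005,0.0125]]' --delta_rot '[[0,0,0],[0,0,0],[0,0,0],[0,0,0],[0,0,0],[0,0,0],[0,0,0]]'

```text
t: 14.85
tcp_pos: [0.5907, -0.1914, 0.1223]
orientation: [[-1.0, 0.022, -0.0], [0.022, 1.0, 0.0], [0.0, 0.0, -1.0]]
ft_force: [0.0, 0.4, -0.3]
width: 0.0078
grasp_force: 30.0
```

```bash
python3 go.py 590.5 -191.3 114 89
```

```text
t 14.85 pos [ 590.7 -191.4  122.3] yaw 88.75 j [ -24.    33.6   95.3    0.    51.1 -112.8] F [ 0.   0.4 -0.3] w 0.0078 g 29.99981850385666
lin [0.0002, 0.0001, 0.0083] rot [0.0001, -0.0001, -0.0043]
```

Request:
move_arm --claw '[0,0,0,0,0,0]' --linear '[[0,0,0.002],[0,0,0.004],[0,0,0.006],[0,0,0.008],[0,0,0.0095],[0,0,0.0105]]' --delta_rot '[[0,0,0],[0,0,0],[0,0,0],[0,0,0],[0,0,0],[0,0,0]]'

```text
t: 15.45
tcp_pos: [0.5915, -0.1923, 0.1126]
orientation: [[-1.0, 0.022, 0.002], [0.022, 1.0, -0.002], [-0.002, -0.002, -1.0]]
ft_force: [0.8, -4.3, 5.8]
width: 0.0079
grasp_force: 30.0
```

Request:
move_arm --claw '[0,0,0]' --linear '[[0,0,0.001],[0,0,0.002],[0,0,0.002]]' --delta_rot '[[0,0,0],[0,0,0],[0,0,0]]'

```text
t: 15.75
tcp_pos: [0.591, -0.1922, 0.1098]
orientation: [[-1.0, 0.022, 0.001], [0.022, 1.0, -0.001], [-0.001, -0.001, -1.0]]
ft_force: [2.1, -6.2, -0.4]
width: 0.008
grasp_force: 30.0
```

Request:
move_arm --claw '[0,0,0,0,0,0]' --linear '[[0,0,0.002],[0,0,0.004],[0,0,0.0055],[0,0,0.007],[0,0,0.008],[0,0,0.008]]' --delta_rot '[[0,0,0],[0,0,0],[0,0,0],[0,0,0],[0,0,0],[0,0,0]]'

```text
t: 16.35
tcp_pos: [0.5911, -0.1913, 0.1018]
orientation: [[-1.0, 0.022, 0.001], [0.022, 1.0, 0.0], [-0.001, 0.0, -1.0]]
ft_force: [4.0, -0.6, -2.6]
width: 0.0082
grasp_force: 30.0
```

Request:
move_arm --claw '[0,0,0,0]' --linear '[[0,0,0.001],[0,0,0.002],[0,0,0.003],[0,0,0.003]]' --delta_rot '[[0,0,0],[0,0,0],[0,0,0],[0,0,0]]'

```text
t: 16.75
tcp_pos: [0.5904, -0.1913, 0.0984]
orientation: [[-1.0, 0.022, -0.001], [0.022, 1.0, 0.0], [0.001, 0.0, -1.0]]
ft_force: [0.1, -2.6, -1.6]
width: 0.0076
grasp_force: 30.0
```

Request:
move_arm --claw '[0,0,0,0]' --linear '[[0,0,0.001],[0,0,0.002],[0,0,0.002],[0,0,0.002]]' --delta_rot '[[0,0,0],[0,0,0],[0,0,0],[0,0,0]]'

```text
t: 17.15
tcp_pos: [0.5906, -0.1914, 0.0973]
orientation: [[-1.0, 0.022, -0.0], [0.022, 1.0, 0.0], [0.0, 0.0, -1.0]]
ft_force: [-1.1, -1.1, 6.9]
width: 0.0077
grasp_force: 30.0
```

```bash
python3 go.py 590.5 -191.3 97 89; python3 - <<'E'
from h import *
from bench import env
t=env.snapshot('scene');cv2.imwrite('pics/s5.png',cv2.resize(t['color'][205:285,295:375],None,fx=6,fy=6,interpolation=cv2.INTER_CUBIC))
E
```

```text
t 17.15 pos [ 590.6 -191.4   97.3] yaw 88.75 j [ -24.    35.4   96.4    0.    48.2 -112.8] F [-1.1 -1.1  6.9] w 0.0077 g 30.00130444765091
lin [0.0001, 0.0001, 0.0003] rot [0.0001, -0.0001, -0.0044]
```

View pics/s5.png

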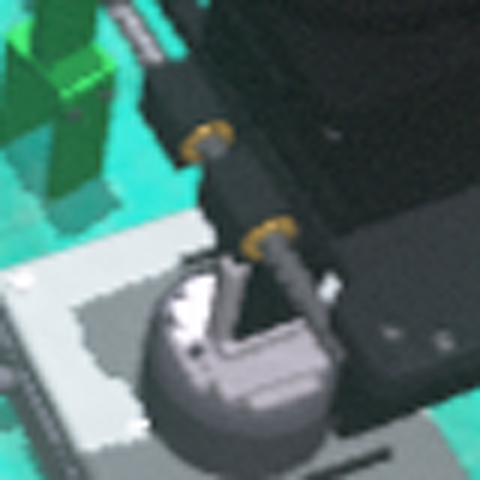

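The collar sits on the switch face at about (260,345). A small firm push will confirm it's home.

Request:
move_arm --claw '[0,0,0]' --linear '[[0,0,0.0005],[0,0,0.001],[0,0,0.001]]' --delta_rot '[[0,0,0],[0,0,0],[0,0,0]]'

```text
t: 17.5
tcp_pos: [0.5907, -0.1914, 0.0972]
orientation: [[-1.0, 0.022, 0.0], [0.022, 1.0, -0.0], [-0.0, -0.0, -1.0]]
ft_force: [-3.8, 0.3, 15.2]
width: 0.0078
grasp_force: 30.0
```

Request:
move_arm --claw '[0,0,0,0,0,0,0,0]' --linear '[[0,0,-0.0005],[0,0,-0.0005],[0,0,-0.0005],[0,0,-0.0005],[0,0,-0.0005],[0,0,-0.0005],[0,0,-0.0005],[0,0,-0.0005]]' --delta_rot '[[0,0,0.05],[0,0,0.15],[0,0,0.25],[0,0,0.35],[0,0,0.45],[0,0,0.55],[0,0,0.65],[0,0,0.75]]'

```text
t: 18.3
tcp_pos: [0.5909, -0.1918, 0.0973]
orientation: [[-0.714, 0.7, 0.001], [0.7, 0.714, -0.001], [-0.001, 0.0, -1.0]]
ft_force: [-1.4, -1.3, 10.4]
width: 0.0078
grasp_force: 30.0
```

```bash
python3 go.py 590.6 -191.4 97 -1; python3 -c "
from bench import env
print(env.observe()['wrist_torque'])"
```

```text
t 18.3 pos [ 590.9 -191.8   97.3] yaw 45.56 j [-24.1  35.4  96.4  -0.   48.1 -69.6] F [-1.4 -1.3 10.4] w 0.0078 g 30.00024139881134
lin [0.0005, 0.0001, 0.0003] rot [0.0005, 0.0011, 0.8127]
[-0.48130217  0.30954444  0.10862745]
```

Request:
move_arm --claw '[0,0,0,0,0,0,0,0]' --linear '[[0,0,0],[0,0,0],[0,0,0],[0,0,0],[0,0,0],[0,0,0],[0,0,0],[0,0,0]]' --delta_rot '[[0,0,0.1],[0,0,0.2],[0,0,0.3],[0,0,0.4],[0,0,0.5],[0,0,0.6],[0,0,0.7],[0,0,0.8]]'

```text
t: 19.1
tcp_pos: [0.5907, -0.1921, 0.0972]
orientation: [[0.005, 1.0, 0.0], [1.0, -0.005, -0.001], [-0.001, 0.0, -1.0]]
ft_force: [-2.1, -4.2, 10.4]
width: 0.008
grasp_force: 30.0
```

```bash
python3 go.py 590.6 -191.4 97 -1; python3 -c "
from bench import env
print(env.observe()['wrist_torque'])"
```

```text
t 19.1 pos [ 590.7 -192.1   97.2] yaw -0.27 j [-24.1  35.4  96.4  -0.1  48.2 -23.8] F [-2.1 -4.2 10.4] w 0.008 g 30.00219851732254
lin [0.0007, -0.0001, 0.0002] rot [0.0004, 0.0012, 0.0128]
[-1.02547476  0.74609336  0.08333149]
```

Request:
move_arm --claw '[0,0,0,0]' --linear '[[0,0,0],[0,0,0],[0,0,0],[0,0,0]]' --delta_rot '[[0,0,0.04],[0,0,0.08],[0,0,0.1],[0,0,0.1]]'

```text
t: 19.5
tcp_pos: [0.5906, -0.1921, 0.0973]
orientation: [[0.101, 0.995, 0.0], [0.995, -0.101, -0.001], [-0.001, 0.0, -1.0]]
ft_force: [-3.6, -4.7, 10.4]
width: 0.0081
grasp_force: 30.0
```

```bash
python3 go.py 590.6 -191.4 97 -7; python3 -c "
from bench import env
print(env.observe()['wrist_torque'])"
```

```text
t 19.5 pos [ 590.6 -192.1   97.3] yaw -5.8 j [-24.1  35.4  96.4  -0.1  48.2 -18.2] F [-3.6 -4.7 10.4] w 0.0081 g 30.003659427165985
lin [0.0007, -0.0001, 0.0003] rot [0.0004, 0.0012, 0.0209]
[-1.02338174  0.75288852  0.06800027]
```

Request:
move_arm --claw '[0,0,0,0]' --linear '[[0,0,0],[0,0,0],[0,0,0],[0,0,0]]' --delta_rot '[[0,0,0.02],[0,0,0.04],[0,0,0.05],[0,0,0.05]]'

```text
t: 19.9
tcp_pos: [0.5904, -0.192, 0.0973]
orientation: [[0.15, 0.989, -0.0], [0.989, -0.15, -0.001], [-0.001, -0.0, -1.0]]
ft_force: [-4.4, -4.6, 11.3]
width: 0.0079
grasp_force: 30.0
```

```bash
python3 go.py 590.6 -191.4 97 -7; python3 -c "
from bench import env
print(env.observe()['wrist_torque'])"
```

```text
t 19.9 pos [ 590.4 -192.    97.3] yaw -8.64 j [-24.1  35.4  96.4  -0.1  48.2 -15.4] F [-4.4 -4.6 11.3] w 0.0079 g 30.00443011522293
lin [0.0006, 0.0001, 0.0003] rot [-0.0001, 0.0011, -0.0286]
[-0.90591319  1.00764224  0.09076439]
```

Request:
move_arm --claw '[0,0,0,0]' --linear '[[0,0,0],[0,0,0],[0,0,0],[0,0,0]]' --delta_rot '[[0,0,0.02],[0,0,0.04],[0,0,0.04],[0,0,0.04]]'

```text
t: 20.3
tcp_pos: [0.5902, -0.192, 0.0973]
orientation: [[0.189, 0.982, -0.001], [0.982, -0.189, -0.001], [-0.001, -0.0, -1.0]]
ft_force: [-4.9, -4.5, 12.1]
width: 0.0077
grasp_force: 30.0
```

```bash
python3 go.py 590.6 -191.4 97 -7; python3 -c "
from bench import env
print(env.observe()['wrist_torque'])"
```

```text
t 20.3 pos [ 590.2 -192.    97.3] yaw -10.9 j [-24.1  35.4  96.4  -0.1  48.2 -13.1] F [-4.9 -4.5 12.1] w 0.0077 g 30.008079707622528
lin [0.0006, 0.0002, 0.0003] rot [-0.0004, 0.001, -0.0682]
[-0.89731568  1.1677098   0.1515431 ]
```

Request:
move_arm --claw '[0,0,0,0]' --linear '[[0,0,0],[0,0,0],[0,0,0],[0,0,0]]' --delta_rot '[[0,0,0.015],[0,0,0.03],[0,0,0.03],[0,0,0.03]]'

```text
t: 20.7
tcp_pos: [0.5902, -0.1919, 0.0972]
orientation: [[0.218, 0.976, -0.001], [0.976, -0.218, -0.001], [-0.001, -0.0, -1.0]]
ft_force: [-5.2, -4.1, 11.3]
width: 0.0077
grasp_force: 30.0
```

```bash
python3 go.py 590.6 -191.4 97 -7; python3 - <<'E'
from h import *
from bench import env
print(env.observe()['wrist_torque'])
t=env.snapshot('scene');p=env.snapshot('top')
m=np.hstack([cv2.resize(t['color'][205:285,295:375],(400,400),interpolation=3),cv2.resize(t['color'][80:180,170:270],(400,400),interpolation=3)])
cv2.imwrite('pics/s6.png',m)
E
```

```text
t 20.7 pos [ 590.2 -191.9   97.2] yaw -12.6 j [-24.1  35.4  96.4  -0.1  48.2 -11.4] F [-5.2 -4.1 11.3] w 0.0077 g 30.033393502235413
lin [0.0006, 0.0003, 0.0002] rot [-0.0005, 0.0011, -0.0977]
[-0.8632382   1.10617531  0.4060333 ]
```

View pics/s6.png

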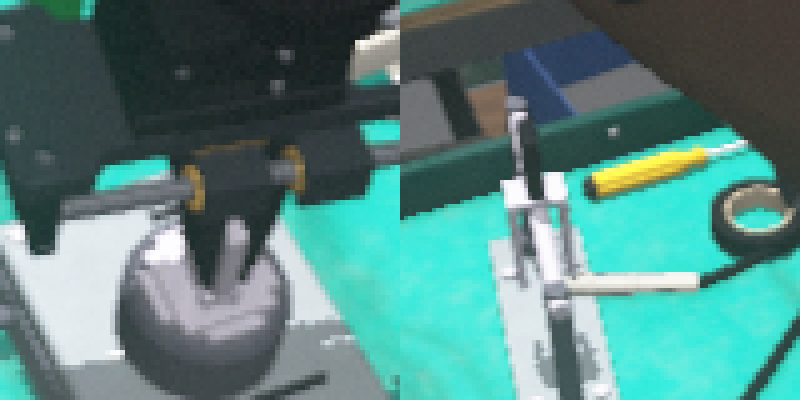

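The picture shows the key turned with its collar on the switch face at (225,300), and the yoke still on the bar at (535,190). Torque jumped to 0.41 N m, so the plug is at its stop. Handing in.

```bash
python3 -c "
from bench import env
print(env.job_done())"
```

```text
the job is handed in; nothing more can be done
None
```

The job is handed in at about 21 s with no verdict returned: the yoke hangs on the middle of the earth bar, and the flat-headed key is fully home, turned clockwise to the stop and still gripped there.

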